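# Lock the sliding rest of a shaft fixture with its ball-lock pin

## Task

Lock the sliding rest of the shaft fixture with its quick-release pin: take the ball-lock pin (the one with a push button on top) from the pin block, put its nose in the hole of the rest and ease the rest along by feel until the nose drops into the hole hidden underneath. Then press the button in, push the pin fully home, and let go so that the button comes out again and the balls lock it. Never force the pin, and leave the other pins and tools where they are.

Things in the scene. Friction and masses are not known exactly. Their poses are not given: they have to be found in the camera images.
- ball_pin: ball-lock pin, 0.10-0.16 kg: black ribbed round handle, 24 mm diameter, with a 27 mm steel flange at its foot (30 mm high in all) and a steel push button on top; below, a 12 mm steel shank with four balls. Origin: on the axis at the flange's underside; z up towards the button. It hangs upright in one of the pin block's holes, free all round: lift it straight up by the handle
- ball_pin_tip (a point): tip of the shank, 37 mm below the pin's origin; the last 4 mm taper to 8 mm diameter. Four balls stand 2.2 mm out of the shank 14 mm above the tip while the button is out and stop on the rim of a 13 mm hole once the tip is about 11 mm below the rim; they go in only when the button is pressed
- pin_button_top (a point): top of the 14 mm round button, 37 mm above the pin's origin with the button out (7 mm proud of the handle)
- pin_button (a joint): travel of the pin's spring button: 0 out (balls locked out), 0.0055 m fully pressed (balls in); damped spring, 1.6 N at first, 5 N fully pressed. With the nose in both holes a finger pressing it down carries the pin along; at home the force rises
- pin_block: white plastic block, 150 x 50 mm, 48 mm high, three 19 mm holes 45 mm apart along its x axis, each with a pin hanging in it by its flange; origin at the centre of its underside
- plain_pin: locating pin like the ball-lock pin but with no button and no balls, handle 26 mm high; to be left in its hole; origin at the underside of its flange
- tee_pin: steel pin with a 36 mm crossbar as its handle, 35 mm high; to be left in its hole; origin at the underside of its flange
- fixture: shaft fixture fixed to the bench: bed 136 x 320 mm, two rails along its y, an end block at either end (-y: 54 mm high; +y: 60 mm, with a white V rest up to 101 mm). Between the rails, 1 mm below the rest's plate, a dark steel index bar 12 mm thick with one 13 mm through hole, on the line along which the rest's hole travels. Origin: centre of the bed's underside; y along the rails, z up
- rest (a joint): travel of the sliding rest along the fixture's +y, m, 0 to 0.11 (starts at 0 to 0.03); friction 2 N, stays where left. Its hole meets the index bar's hidden hole somewhere from 0.045 to 0.075 (the bar is set anew for each job): find it by feel. Until then a pin tip put through the rest lands on the bar (pin origin 30 mm above the plate); in line it drops at least 4 mm more, onto the balls
- rest_hole (a point): centre of the rest's 13 mm through hole, at the top of its 6 mm plate, 54 mm above the bench; axes as the fixture's. The plate spans -45 to 85 mm in x, -52 to 85 mm in y about this point; white V rest at x +56 mm, 46 mm high; push bar 14 mm high at y -46 mm. With the pin home its origin lies here
- screwdriver: black-handled screwdriver, 170 mm, lying between robot and fixture; leave alone; origin mid-length, underside
- spanner: steel spanner, 150 mm, lying between robot and fixture; leave alone; origin mid-length, underside
- tape_reel: white plastic reel, 72 mm across, 18 mm high, behind the fixture; leave alone; origin centre of underside
- parts_tub: white plastic bowl, 100 mm across, 45 mm high, beyond the pin block; leave alone; origin centre of underside
- flux_bottle: small black bottle, 44 mm across, 100 mm high, behind the fixture; leave alone; origin centre of underside
Not all that is in view belongs to the job. Leave any orange or yellow look-alike of the ball_pin alone.

How it is judged (in metres and radians):
On the way, in this order (a step that is already met when the one before it is completed fails the run):
1. the pin's nose has dropped through the rest's hole into the hole of the index bar below (pin shoulder less than 28 mm above the rest's plate) (z of ball_pin in the frame of rest_hole below 0.028 m and horizontal distance between ball_pin and rest_hole below 0.004 m), for 0.1 s.
2. the button is held in and the pin slides on down through the index bar (flange less than 14 mm above the plate, button in by more than 2.5 mm) (z of ball_pin in the frame of rest_hole below 0.014 m and horizontal distance between ball_pin and rest_hole below 0.004 m and value of joint pin_button above 0.0025 m), for 0.02 s.
At the end, for the whole second after the job is handed in: The ball-lock pin stands in the rest's hole with its flange on the plate (within 2 mm, centred within 2.5 mm, upright within 0.08 rad), through the index bar below, button fully out again (within 1 mm) so the balls are locked under the bar, let go and at rest (z of ball_pin in the frame of rest_hole between -0.002 and 0.002 m and horizontal distance between ball_pin and rest_hole below 0.0025 m and value of joint pin_button below 0.001 m and angle between ball_pin's own z axis and vertical below 0.08 rad and linear speed of ball_pin below 0.02 m/s); the robot touches nothing.
It fails at once if the pin is forced: more than 30 N between the pin and the fixture (bed, index bar or sliding rest) (contact force between ball_pin and fixture above 30 N).
It fails at once if another pin or a bystander is moved more than 20 mm (distance of any of plain_pin, tee_pin, screwdriver, spanner, tape_reel, parts_tub, flux_bottle from where it was at the start of the episode above 0.02 m).
It also fails if it takes over 67 s, if anything falls off the work surface, if the arm or the gripper's body presses on something with over 40 N, if the wrist force passes 120 N, or if a joint passes its speed limit or range.

## Robot

A 6-joint arm with a two-finger parallel gripper is mounted at the origin on the work surface. World frame = base frame: x ahead of the robot, y to its left, z up, the work surface at z = 0. Lengths are in m, angles in degrees, forces in N, time in s.
With the tool pointing down it reaches from about 0.375 to 0.9 m from the base axis. Payload 3.1 kg.
Tool frame: the origin (TCP) lies midway between the tips of the shut fingers; the grasp point (between the pads) lies 19 mm behind it; z points along the fingers, y is the line along which they close (so a half turn about z gives the same grasp; the last joint's range is limited). The gripper opens to 87 mm and grips with 3 to 60 N. Pads are 19 mm wide; open, the fingers measure 117 mm over their backs; the gripper's body (75 mm by 190 mm) begins 51 mm behind the grasp point.
Start: joints at [57.84, 30.224, 82.088, -0, 67.689, -10.227], TCP at [0.233, 0.58, 0.223] pointing down, gripper open.
Joint ranges: [-176.69, 176.69], [-43.24, 126.21], [12.49, 139.97], [-82, 262], [0, 151.66], [-163.58, 163.58]. Speed limits (degrees/s): [159.86, 159.86, 180, 180, 180, 180].

## Interface

Orientations are given as a 3x3 rotation matrix whose columns are the frame's x, y, z axes.
In Python, from rig import bot, capture gives the robot as it stands.
- The arm moves only by the shell command python3 -m handwheel FILE, which reads ROWS from the file FILE. ROWS is 1 to 20 rows, parted by semicolons, with the numbers parted by commas; each row has 7 numbers: dx, dy, dz in fractions of the full range, 1 being 0.5 m, then a rotation vector rx, ry, rz in fractions of the full range, 1 being 360 degrees, then the opening from 0.0 (shut) to 1.0 (fully open); each row is the pose to reach, as a shift and turn from the pose commanded when the command began, along the tool's axes at that moment; what a row does not reach only later rows make up. A row lasts 1/10 s, in which the tool goes at most 0.05 m and 8.59 degrees, less where a joint would pass 70% of its speed; a pose out of reach is approached as far as the arm can. The fingers move at their own pace and stop on an object; the grip force is fixed at half the most. Time passes only in rows, so rows that do not move let the fingers close. It prints the time, the measured TCP pose, the force, the opening and the grip force at its end. Shift and turn numbers lie between -1 and 1, and a call with a number outside is refused. Input that does not fit is refused with a message, and nothing moves.
- bot.read_state(): the state, without advancing time (a new reading comes with each control period).
- capture(name): name is "scene" or "side" or "wrist"; returns a dict with "color" (400x640x3 uint8, red, green, blue), "K" (3x3 intrinsics, pixels), "D" ([k1, k2, p1, p2, k3] as OpenCV has them; the pictures are not rectified), "view" (4x4, takes a point from world to camera coordinates); the wrist camera has in their place "mount" (4x4, takes a point from camera to tool coordinates, whose origin is the TCP and whose axes are the flange's). Camera axes: x right, y up, looking along -z (the intrinsics and any distortion apply to the point x, -y, -z); pixel columns grow to the right and rows downward; lengths in m; the calibration is good to about 2 mm. A picture is of the moment at which its call begins: read the wrist's pose just before it. There is no depth.
- bot.hand_in(): hands the job in; it is judged then, once.
The state is a dict: "time_s": time; "joint_positions": joint angles; "qvel": joint speeds; "tau": joint torques, N m; "position": TCP position; "tcp_rot": TCP orientation; "force": force on the tool from outside, world axes, zero at the start; "moment": the same for the moment, N m; "opening": opening from 0.0 (shut) to 1.0 (fully open); "grasp_force": force on a finger pad.
Only numpy, scipy, OpenCV 4.12 (cv2) and the standard library are available. Lean on these libraries where they do the work, as an engineer would, in place of code of your own. Each camera call takes 0.05 s, during which the arm holds its last target. There are 200 camera calls.

## Working session

There is one attempt and no reset: what is moved stays moved. The work goes in short steps, Python scripts to look and compute and a shell command to move; the robot and the scene stay as the last step left them, time stands still between calls to the robot, and variables do not carry over. Pictures are saved under pics/ and viewed, at most 11 in all, crops included, and the job is handed in when it is done.

```bash
ls; mkdir -p pics; python3 - <<'E'
from rig import bot,capture
import cv2,numpy as np
s=bot.read_state();print({k:np.round(v,3).tolist() for k,v in s.items()})
for n in("scene","side"):
    c=capture(n);cv2.imwrite(f"pics/{n}0.png",c["color"][...,::-1]);np.savez(f"pics/{n}0.npz",**c)
    print(n,c["K"].tolist(),c["D"],np.round(c["view"],4).tolist())
c=capture("wrist");cv2.imwrite("pics/wrist0.png",c["color"][...,::-1]);np.savez("pics/wrist0.npz",**c);print(c["K"].tolist(),c["mount"].tolist())
E
```

```text
pics
{'time_s': 0.0, 'joint_positions': [57.84, 30.28, 82.156, -0.001, 67.69, -10.23], 'qvel': [0.081, -0.016, -0.078, -0.031, 0.076, 0.042], 'tau': [-0.0, -44.004, -17.659, 0.063, 0.058, -0.0], 'position': [0.233, 0.579, 0.222], 'tcp_rot': [[-0.928, 0.373, -0.001], [0.373, 0.928, -0.002], [0.0, -0.002, -1.0]], 'force': [0.21, 0.039, -0.78], 'moment': [0.022, 0.042, 0.025], 'grasp_force': 0.0, 'opening': 0.997}
scene [[382.51574971691633, 0.0, 325.2736272710963], [0.0, 382.51574971691633, 207.3078046943831], [0.0, 0.0, 1.0]] [-0.04039925  0.          0.          0.          0.        ] [[0.3261, 0.9453, -0.0037, -0.188], [-0.7616, 0.2651, 0.5913, 0.3439], [0.56, -0.19, 0.8064, -1.371], [0.0, 0.0, 0.0, 1.0]]
side [[389.7169604734479, 0.0, 324.23216560536247], [0.0, 389.7169604734479, 194.19676823810204], [0.0, 0.0, 1.0]] [-0.078471  0.        0.        0.        0.      ] [[0.7858, -0.6181, -0.0215, -0.429], [0.3415, 0.4046, 0.8483, -0.2476], [-0.5157, -0.674, 0.529, -0.6514], [0.0, 0.0, 0.0, 1.0]]
[[332.42250861136984, 0.0, 320.59877775792535], [0.0, 332.42250861136984, 199.12418256213695], [0.0, 0.0, 1.0]] [[0.0005641360079916349, 0.9648458431168476, 0.2628158685671413, 0.07106096803156967], [0.9999997838894444, -0.0006330301726301663, 0.00017746510059746704, -0.00010120365213073246], [0.0003375968392589521, 0.26281571165540485, -0.9648459917185924, -0.16162772590866284], [0.0, 0.0, 0.0, 1.0]]
```

View pics/scene0.png

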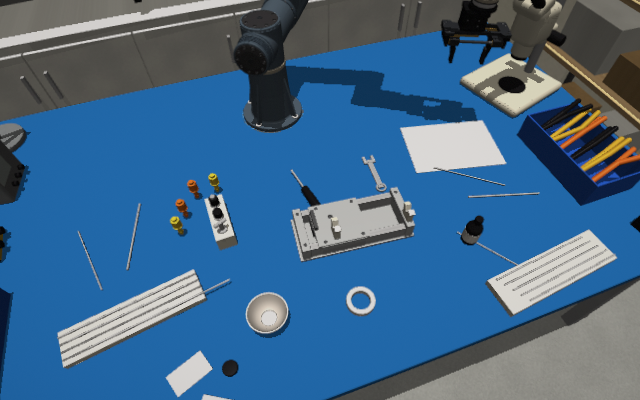

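View pics/side0.png

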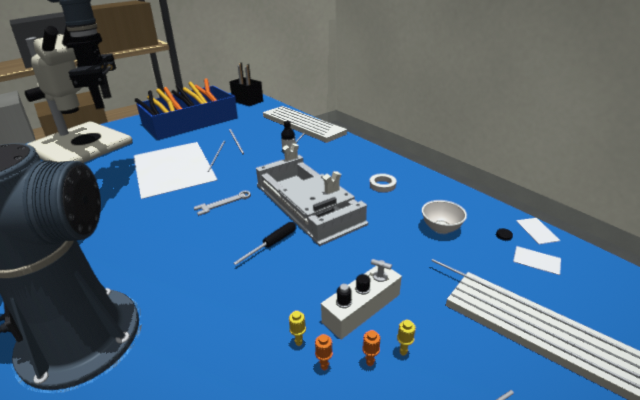

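Scene: pin block at about (220,220), fixture at (352,222), orange and yellow look-alikes at (213,181), (193,187), (181,207) and (177,224). In the side view the block's pins are at (344,294), (363,284) and the tee at (380,268). I'll enlarge the block and the fixture.

```bash
python3 - <<'E'
import cv2,numpy as np
a=cv2.imread("pics/scene0.png");b=cv2.imread("pics/side0.png")
f=lambda i,x,y,w,h:cv2.resize(i[y:y+h,x:x+w],(400,300),interpolation=cv2.INTER_CUBIC)
cv2.imwrite("pics/crop1.png",np.vstack([np.hstack([f(a,180,180,80,60+0),f(b,312,250,100,75)]),np.hstack([f(a,285,175,140,105),f(b,245,140,140,105)])]))
E
```

```text
(no output)
```

View pics/crop1.png

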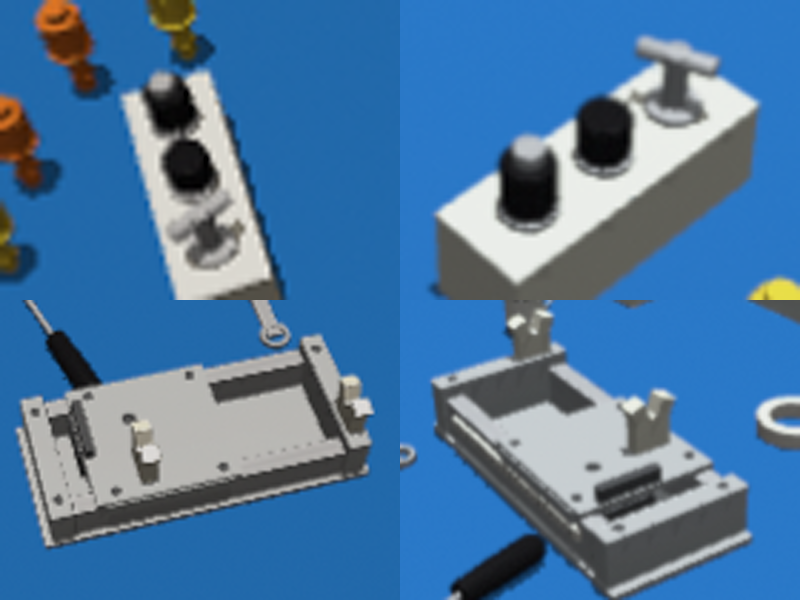

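View pics/wrist0.png

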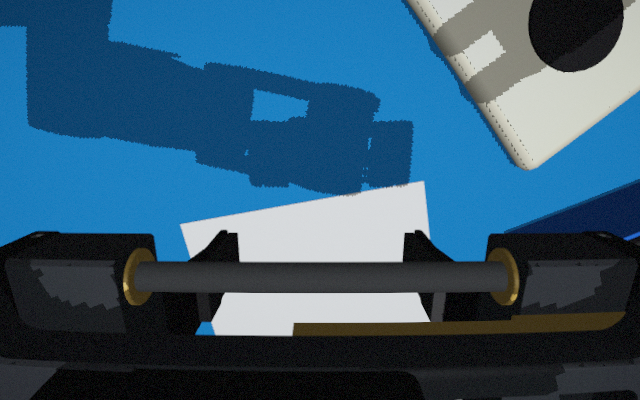

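The candidates in the scene view are the steel-buttoned black pin (212,196), the plain black pin (218,213), the tee pin (221,226), and the orange and yellow look-alikes. The ball pin is the one at (212,196) in scene and (344,287) in side: black handle with a steel button, in the block hole nearest the robot. The rest hole is at scene (330,216) and side (312,198).

```bash
cat > h.py <<'E'
import cv2,numpy as np
from rig import bot,capture
def cam(c,s=None):
    "world->camera (OpenCV axes) 4x4, K, D"
    if "view" in c: V=c["view"]
    else:
        T=np.eye(4);T[:3,:3]=s["tcp_rot"];T[:3,3]=s["position"];V=np.linalg.inv(T@c["mount"])
    return np.diag([1,-1,-1,1])@V,c["K"],c["D"]
def nrm(C,p): return cv2.undistortPoints(np.array(p,float).reshape(-1,1,2),C[1],C[2]).reshape(-1,2)
def plane(C,p,z):
    n=nrm(C,p);d=np.c_[n,np.ones(len(n))]@C[0][:3,:3];o=-C[0][:3,:3].T@C[0][:3,3]
    return o+d*((z-o[2])/d[:,2])[:,None]
def tri(A,p,B,q):
    X=cv2.triangulatePoints(A[0][:3],B[0][:3],nrm(A,p).T,nrm(B,q).T);return (X[:3]/X[3]).T
def proj(C,P): return cv2.projectPoints(np.array(P,float).reshape(-1,3),cv2.Rodrigues(C[0][:3,:3])[0],C[0][:3,3],C[1],C[2])[0].reshape(-1,2)
def load(n): return dict(np.load(f"pics/{n}.npz"))
E
python3 - <<'E'
from h import *
A=cam(load("scene0"));B=cam(load("side0"));np.set_printoptions(precision=4,suppress=True)
a=[[212,196],[218,209],[329.8,216.3]];b=[[344,287],[363,277],[312.2,198.5]]
print(tri(A,a,B,b));
for z,i in((.085,0),(.074,1),(.054,2)):print(plane(A,a[i:i+1],z),plane(B,b[i:i+1],z))
# fixture +y block / push bar line dirs
f=lambda x,y:[285+x/400*140,175+(y-300)/300*105]
print(plane(A,[f(88,396),f(116,491),f(190,375),f(223,466)],.054))
s=bot.read_state();print(s["position"],s["tcp_rot"])
E
```

```text
[[ 0.3847 -0.2601  0.0831]
 [ 0.4294 -0.2545  0.0752]
 [ 0.5334  0.028   0.0518]]
[[ 0.3866 -0.2601  0.085 ]] [[ 0.3834 -0.2613  0.085 ]]
[[ 0.4269 -0.2529  0.074 ]] [[ 0.4308 -0.2559  0.074 ]]
[[0.5348 0.0275 0.054 ]] [[0.5314 0.0253 0.054 ]]
[[ 0.498  -0.0002  0.054 ]
 [ 0.607  -0.0095  0.054 ]
 [ 0.5066  0.1014  0.054 ]
 [ 0.614   0.0919  0.054 ]]
[0.2331 0.5793 0.2218] [[-0.9276  0.3735 -0.0009]
 [ 0.3735  0.9276 -0.0014]
 [ 0.0003 -0.0017 -1.    ]]
```

The rows are not in the units I measure in: shifts go in shares of 0.5 m and turns go in shares of 360 degrees. I convert before sending: -0.48 m / 0.5 = -0.96, -0.02 m / 0.5 = -0.04, -17 degrees / 360 = -0.0472.

```bash
echo '-0.32,-0.266,0,0,0,-0.0222,0.6;-0.32,-0.266,0,0,0,-0.0222,0.6;-0.32,-0.266,0,0,0,-0.0222,0.6;-0.32,-0.266,0,0,0,-0.0222,0.6;-0.64,-0.532,0,0,0,-0.0472,0.6;-0.64,-0.532,0,0,0,-0.0472,0.6;-0.64,-0.532,0,0,0,-0.0472,0.6;-0.64,-0.532,0,0,0,-0.0472,0.6;-0.96,-0.8,-0.04,0,0,-0.0472,0.6;-0.96,-0.8,-0.04,0,0,-0.0472,0.6;-0.96,-0.8,-0.04,0,0,-0.0472,0.6;-0.96,-0.8,-0.04,0,0,-0.0472,0.6;-0.96,-0.8,-0.04,0,0,-0.0472,0.6;-0.96,-0.8,-0.04,0,0,-0.0472,0.6;-0.96,-0.8,-0.04,0,0,-0.0472,0.6' > m.json && python3 -m handwheel m.json
python3 - <<'E'
from h import *
s=bot.read_state();c=capture("wrist");np.savez("pics/w1.npz",**c,position=s["position"],tcp_rot=s["tcp_rot"])
cv2.imwrite("pics/w1.png",c["color"][...,::-1]);print(s["position"],s["tcp_rot"],s["joint_positions"])
E
```

```text
time_s: 1.65
position: [0.5288, 0.0291, 0.2421]
tcp_rot: [[-0.996, 0.088, -0.001], [0.088, 0.996, 0.001], [0.002, 0.001, -1.0]]
force: [-1.5, 0.7, -0.3]
opening: 0.598
grasp_force: 0.0
[0.52881797 0.02905626 0.24209878] [[-9.96127902e-01  8.79031170e-02 -1.49861219e-03]
 [ 8.79020285e-02  9.96128821e-01  7.77470697e-04]
 [ 1.56115289e-03  6.42729203e-04 -9.99998575e-01]] [-8.97115434e+00  2.15214684e+01  9.43614112e+01  3.39981276e-02
  6.42088846e+01 -9.39430125e+01]
```

View pics/w1.png

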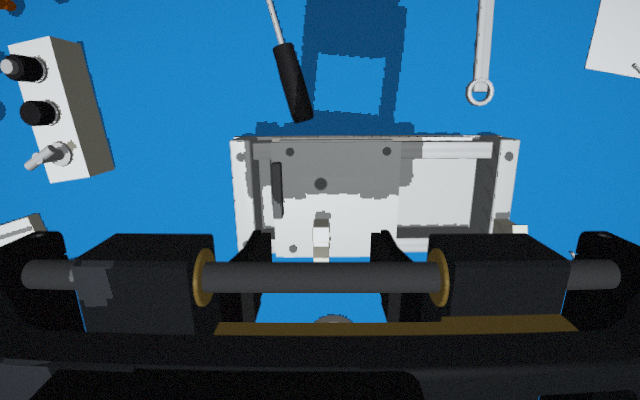

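The fixture sits square in the wrist image. The rest hole is at (320,184), the push bar at (277,190), and the ball pin's button at the left edge (9,66).

```bash
python3 - <<'E'
from h import *
np.set_printoptions(precision=4,suppress=True)
c=load("w1");C=cam(c,c);g=cv2.cvtColor(c["color"],cv2.COLOR_RGB2GRAY)
r=g[174:194,310:332];print(r[::3]);m=(r<r.max()*.68).astype(np.uint8)
n,l,st,ce=cv2.connectedComponentsWithStats(m);print(st,ce+[310,174])
i=1+np.argmax(st[1:,4]);h=ce[i]+[310,174];print("hole",plane(C,[h],.054))
P=plane(C,[[290,151.5],[387,151.5],[293,249]],.054);print("screws",P)
print("-y block inner/outer",plane(C,[[249,141],[232,141]],.054),"+y block",plane(C,[[491,141],[518,141]],.06))
print("rest edges",plane(C,[[398,170],[260,200],[273,190],[283,190]],.054))
print(g[200,225:300])
print("button",plane(C,[[9,66]],.085),"plain",plane(C,[[31,112]],.074))
E
```

```text
[[134 130 134 133 132 132 131 133 130 132 134 132 132 132 134 133 135 130
  131 133 134 132]
 [135 134 133 133 137 134 135 130 126 122 114 113 124 126 133 134 135 136
  137 134 135 135]
 [133 136 133 137 129 108  76  68  66  68  66  66  65  66  63  85 116 133
  136 136 136 135]
 [132 136 132 127 102  66  66  65  63  65  60  62  65  63  62  63  86 116
  134 135 135 134]
 [134 133 136 134 118  80  67  63  63  65  65  63  64  67  65  75 103 126
  135 135 135 134]
 [133 133 135 134 132 130 123 108  93  84  84  81  89 103 115 125 134 133
  134 133 133 136]
 [132 131 130 130 130 132 131 130 133 130 133 132 130 132 130 131 131 129
  131 132 132 129]]
[[  0   0  22  20 288]
 [  4   3  14  14 152]] [[320.5938 183.4201]
 [320.3224 183.6513]]
hole [[0.5353 0.0279 0.054 ]]
screws [[ 0.498  -0.0008  0.054 ]
 [ 0.5069  0.1009  0.054 ]
 [ 0.6083 -0.0097  0.054 ]]
-y block inner/outer [[ 0.4833 -0.0423  0.054 ]
 [ 0.4816 -0.0602  0.054 ]] +y block [[0.504  0.2088 0.06  ]
 [0.5062 0.2378 0.06  ]]
rest edges [[ 0.5276  0.1119  0.054 ]
 [ 0.5477 -0.0394  0.054 ]
 [ 0.5378 -0.0238  0.054 ]
 [ 0.5387 -0.013   0.054 ]]
[115 115 112 114 111 112 112 114 115 118 190 214 213 214 213 216 214 213
 214 216 216 218 218 218 220 220 219 194 124  68  68  65  71  65  66  75
 122 128 206 216 213 215 215 215 215 214 184 115 103  91  67  60  60  64
  64  54  41  36 126 195 219 221 221 220 221 221 220 221 220 221 221 220
 221 220 220]
button [[ 0.3875 -0.2566  0.085 ]] plain [[ 0.4311 -0.2553  0.074 ]]
```

Scaled: -0.298 m / 0.5 = -0.596, 0.108 m / 0.5 = 0.216, -9 degrees / 360 = -0.025.

```bash
echo '0.216,-0.596,0,0,0,-0.0222,0.6;0.216,-0.596,0,0,0,-0.025,0.6;0.216,-0.596,0,0,0,-0.025,0.6;0.216,-0.596,0,0,0,-0.025,0.6;0.216,-0.596,0,0,0,-0.025,0.6;0.216,-0.596,0,0,0,-0.025,0.6;0.216,-0.596,0,0,0,-0.025,0.6;0.216,-0.596,0,0,0,-0.025,0.6;0.216,-0.596,0,0,0,-0.025,0.6' > m.json && python3 -m handwheel m.json
python3 - <<'E'
from h import *
s=bot.read_state();c=capture("wrist");np.savez("pics/w2.npz",**c,position=s["position"],tcp_rot=s["tcp_rot"])
cv2.imwrite("pics/w2.png",c["color"][...,::-1]);print(s["position"],s["tcp_rot"],s["joint_positions"])
E
```

```text
time_s: 2.6
position: [0.3959, -0.2564, 0.2423]
tcp_rot: [[-0.997, -0.071, -0.001], [-0.071, 0.997, 0.002], [0.0, 0.002, -1.0]]
force: [0.1, 0.4, 0.6]
opening: 0.6
grasp_force: 0.0
[ 0.39589018 -0.25641476  0.24231066] [[-9.97442187e-01 -7.14754968e-02 -5.80804215e-04]
 [-7.14764211e-02  9.97440724e-01  1.76751672e-03]
 [ 4.52983641e-04  1.80450955e-03 -9.99998269e-01]] [-4.65722381e+01  1.69011877e+01  1.01966668e+02  5.18514879e-02
  6.12285783e+01 -1.40696003e+02]
```

View pics/w2.png

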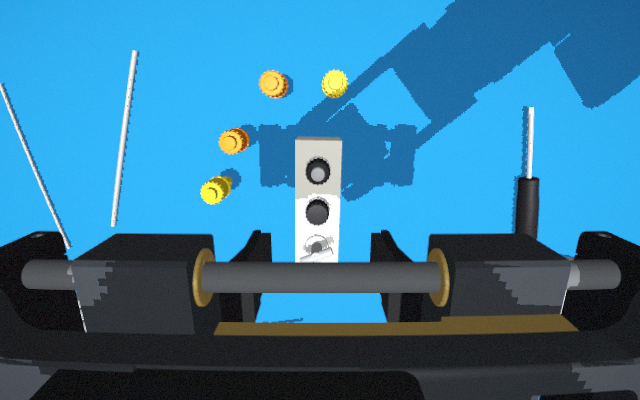

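The block is square in the view. The ball pin's bright button on its black handle is at (318,174), the plain pin at (317,211) and the tee at (318,247). The look-alikes are well clear.

```bash
python3 - <<'E'
from h import *
np.set_printoptions(precision=4,suppress=True)
c=load("w2");C=cam(c,c);g=cv2.cvtColor(c["color"],cv2.COLOR_RGB2GRAY)
r=g[155:190,302:335];print(r[::2,::2])
m=(r<70).astype(np.uint8);x=cv2.minEnclosingCircle(max(cv2.findContours(m,0,1)[0],key=len));print(x)
b=((r>95)&(r<190)).astype(np.uint8)
m2=np.zeros_like(b);n,l,st,ce=cv2.connectedComponentsWithStats(b);print(st,ce+[302,155])
W=np.array([[318,174.]])
p=plane(C,W,.085)[0];print("button",p)
R=c["tcp_rot"];t=p-c["position"];t[2]=0;print("tool shift",R.T@t)
# block edges
print(plane(C,[[295.5,140],[341.5,140],[295.5,250],[340.5,195]],.048))
q=p.copy();
for z in(.085,.078,.048):q[2]=z;print(proj(C,q))
E
```

```text
[[214 213 214 213 214 213 213 205 208 212 214 215 213 215 214 215 215]
 [213 213 214 214 213 197 145 179 143 150 146 201 213 214 214 215 214]
 [212 212 213 212 144 177  27  22  23  21  21 172 176 214 215 215 213]
 [213 213 213 179  61  16  31  32  41  20  31  14 118 199 213 214 214]
 [214 212 190  76  34  35  50  54  53  54  37  26  26 142 212 214 214]
 [213 212 177  35  39  52  55  55  56  57  54  52  28  29 204 213 214]
 [212 212 106  37  49  50  73 110 126  84  59  57  50  45 181 213 213]
 [211 211  71  45  49  90 160 186 189 179 133  55  52  36 188 213 213]
 [211 212  64  49  50 163 181 183 186 186 187  92  49  43 175 213 213]
 [212 211  72  47  53 175 178 182 186 183 182 130  47  50 160 212 212]
 [210 212 108  47  49 173 176 180 182 181 179 137  45  40 189 213 212]
 [211 211 162  42  40 167 174 177 178 179 175  85  46  32 213 213 213]
 [211 210 210  97  40  68 169 175 176 176 147  52  42 162 211 211 212]
 [211 211 211 210  54  35  46 118 119  92  45  37 136 211 211 210 213]
 [211 209 210 210 196 146  33  38  38  65  62 209 210 211 212 212 212]
 [210 211 209 210 209 210 211 211 191 211 211 209 210 210 211 212 212]
 [209 210 210 210 211 211 212 211 211 211 210 209 210 212 211 210 211]
 [210 210 210 211 210 211 210 212 210 209 209 210 211 209 211 210 212]]
((15.5, 15.899999618530273), 12.909786224365234)
[[  0   0  33  35 884]
 [  3   1  26  22  79]
 [  9  12  14  15 162]
 [ 27  18   2   4   5]
 [  5  24  22   7  25]] [[318.1674 172.1923]
 [316.7722 162.2658]
 [317.4568 174.0432]
 [329.6    174.6   ]
 [317.16   182.2   ]]
button [ 0.3863 -0.2598  0.085 ]
tool shift [ 0.0098 -0.0027 -0.    ]
[[ 0.3586 -0.286   0.048 ]
 [ 0.3551 -0.2373  0.048 ]
 [ 0.4845 -0.2793  0.048 ]
 [ 0.4152 -0.2331  0.048 ]]
[[318. 174.]]
[[318.046 172.67 ]]
[[318.2238 167.5372]]
```

Scaled: 0.188 m / 0.5 = 0.376, -0.003 m / 0.5 = -0.006.

```bash
echo '0.019,-0.006,0.1,0,0,0,0.6;0.019,-0.006,0.2,0,0,0,0.6;0.019,-0.006,0.28,0,0,0,0.6;0.019,-0.006,0.34,0,0,0,0.6;0.019,-0.006,0.376,0,0,0,0.6;0.019,-0.006,0.376,0,0,0,0.6;0.019,-0.006,0.376,0,0,0,0.6;0.019,-0.006,0.376,0,0,0,0.1;0.019,-0.006,0.376,0,0,0,0.1;0.019,-0.006,0.376,0,0,0,0.1;0.019,-0.006,0.376,0,0,0,0.1;0.019,-0.006,0.376,0,0,0,0.1;0.019,-0.006,0.376,0,0,0,0.1;0.019,-0.006,0.376,0,0,0,0.1' > m.json && python3 -m handwheel m.json
```

```text
time_s: 4.05
position: [0.3867, -0.2617, 0.055]
tcp_rot: [[-0.998, -0.071, 0.0], [-0.071, 0.998, 0.0], [-0.0, 0.0, -1.0]]
force: [-0.3, 2.1, 5.7]
opening: 0.267
grasp_force: 30.0
```

Scaled: -0.1 m / 0.5 = -0.2, -0.05 m / 0.5 = -0.1.

```bash
echo '0,0,-0.04,0,0,0,0.1;0,0,-0.1,0,0,0,0.1;0,0,-0.2,0,0,0,0.1;0,0,-0.2,0,0,0,0.1;0,0,-0.2,0,0,0,0.1;0,0,-0.2,0,0,0,0.1' > m.json && python3 -m handwheel m.json
python3 - <<'E'
from h import *
np.set_printoptions(precision=4,suppress=True)
s=bot.read_state();R=np.array(s["tcp_rot"]);p=np.array(s["position"])
print(R.T@(np.array([.5353,.0279,.12])-p),p,s["force"],s["opening"],np.degrees(np.arctan2(R[0,1],R[1,1])))
c=capture("side");C=cam(c);cv2.imwrite("pics/s3.png",c["color"][...,::-1])
E
```

```text
time_s: 4.65
position: [0.3859, -0.2611, 0.1535]
tcp_rot: [[-0.997, -0.071, -0.002], [-0.071, 0.997, 0.002], [0.002, 0.002, -1.0]]
force: [0.1, 1.0, -1.8]
opening: 0.266
grasp_force: 30.0
[-0.1695  0.2776  0.0338] [ 0.3859 -0.2611  0.1535] [ 0.0658  1.0288 -1.8175] 0.2664066973880851 -4.0599431249934
```

Scaled: 0.2776 m / 0.5 = 0.5552, -0.1695 m / 0.5 = -0.339, 9.1 degrees / 360 = 0.0253.

```bash
echo '-0.339,0.5552,0,0,0,0.0222,0.1;-0.339,0.5552,0,0,0,0.0253,0.1;-0.339,0.5552,0,0,0,0.0253,0.1;-0.339,0.5552,0,0,0,0.0253,0.1;-0.339,0.5552,0,0,0,0.0253,0.1;-0.339,0.5552,0,0,0,0.0253,0.1;-0.339,0.5552,0,0,0,0.0253,0.1;-0.339,0.5552,0,0,0,0.0253,0.1;-0.339,0.5552,0.04,0,0,0.0253,0.1;-0.339,0.5552,0.04,0,0,0.0253,0.1' > m.json && python3 -m handwheel m.json
python3 - <<'E'
from h import *
np.set_printoptions(precision=4,suppress=True)
s=bot.read_state();p=np.array(s["position"]);print(p,s["force"])
ims=[]
for n in("scene","side"):
    c=capture(n);C=cam(c)
    q=[p-[0,0,.006+.037],[.5353,.0279,.054],p-[0,0,.006]];u=proj(C,q);print(n,u)
    x,y=(u[0]).astype(int);ims.append(cv2.resize(c["color"][y-40:y+35,x-50:x+50,::-1],(400,300),interpolation=cv2.INTER_CUBIC));print(x-50,y-40)
cv2.imwrite("pics/c4.png",np.hstack(ims))
E
```

```text
time_s: 5.7
position: [0.533, 0.0271, 0.1313]
tcp_rot: [[-0.996, 0.088, -0.009], [0.088, 0.996, 0.001], [0.009, 0.0, -1.0]]
force: [-1.2, -0.8, -2.0]
opening: 0.268
grasp_force: 30.0
[0.533  0.0271 0.1313] [-1.2449 -0.814  -1.9843]
scene [[329.501  208.3366]
 [330.0032 216.3875]
 [329.5758 199.7992]]
279 168
side [[311.7314 185.4069]
 [312.8734 197.4692]
 [311.1027 171.2899]]
261 145
```

View pics/c4.png

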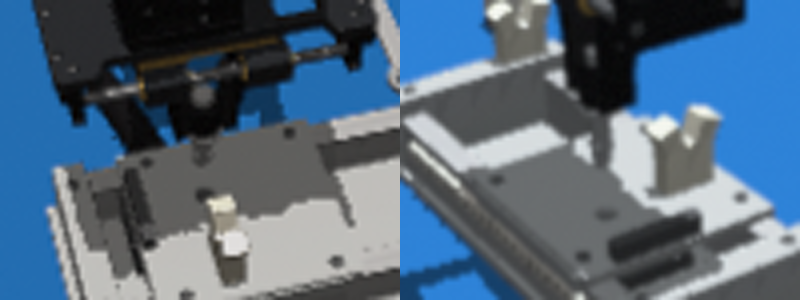

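Scaled: 0.027 m / 0.5 = 0.054, 0.02 m / 0.5 = 0.04.

```bash
echo '0,0,0,0,0,0,0.1;0,0,0.04,0,0,0,0.1;0,0,0.054,0,0,0,0.1;0,0,0.054,0,0,0,0.1;0,0,0.054,0,0,0,0.1' > m.json && python3 -m handwheel m.json
python3 - <<'E'
from h import *
np.set_printoptions(precision=4,suppress=True)
s=bot.read_state();R=np.array(s["tcp_rot"]);p=np.array(s["position"])
print(p,s["force"],R.T@(np.array([.5353,.0279,.09])-p),R)
E
```

```text
time_s: 6.3
position: [0.5364, 0.0268, 0.1079]
tcp_rot: [[-0.996, 0.088, 0.0], [0.088, 0.996, -0.0], [-0.0, -0.0, -1.0]]
force: [0.6, -0.1, -1.7]
opening: 0.266
grasp_force: 30.0
[0.5364 0.0268 0.1079] [ 0.6438 -0.0897 -1.6673] [0.0012 0.001  0.0179] [[-0.9961  0.0881  0.0004]
 [ 0.0881  0.9961 -0.0001]
 [-0.0004 -0.0001 -1.    ]]
```

Shift 1 mm and ease down to 4 mm into the rest's hole.

Scaled: 0.014 m / 0.5 = 0.028, 0.013 m / 0.5 = 0.026.

```bash
echo '0.002,0.002,0,0,0,0,0.1;0.002,0.002,0.008,0,0,0,0.1;0.002,0.002,0.016,0,0,0,0.1;0.002,0.002,0.022,0,0,0,0.1;0.002,0.002,0.026,0,0,0,0.1;0.002,0.002,0.028,0,0,0,0.1;0.002,0.002,0.028,0,0,0,0.1' > m.json && python3 -m handwheel m.json
```

```text
time_s: 7.0
position: [0.5352, 0.0282, 0.0933]
tcp_rot: [[-0.996, 0.088, -0.0], [0.088, 0.996, 0.0], [0.0, 0.0, -1.0]]
force: [0.2, 0.2, -1.0]
opening: 0.266
grasp_force: 30.0
```

Scaled: 0.002 m / 0.5 = 0.004, 0.001 m / 0.5 = 0.002.

```bash
echo '0,0,0.002,0,0,0,0.1;0,0,0.004,0,0,0,0.1;0,0,0.004,0,0,0,0.1' > m.json && python3 -m handwheel m.json; echo '0,0,0.001,0,0,0,0.1;0,0,0.002,0,0,0,0.1;0,0,0.002,0,0,0,0.1' > m.json && python3 -m handwheel m.json
```

```text
time_s: 7.3
position: [0.5352, 0.0282, 0.0915]
tcp_rot: [[-0.996, 0.088, -0.0], [0.088, 0.996, 0.0], [0.0, 0.0, -1.0]]
force: [0.1, 0.0, -1.4]
opening: 0.264
grasp_force: 30.0
time_s: 7.6
position: [0.5355, 0.0281, 0.091]
tcp_rot: [[-0.996, 0.088, 0.001], [0.088, 0.996, -0.0], [-0.001, -0.0, -1.0]]
force: [-0.8, -0.1, 2.8]
opening: 0.264
grasp_force: 30.0
```

Bar contact felt at TCP z 0.091. I'll drag the rest along +y, unloaded slightly.

Scaled: 0.018 m / 0.5 = 0.036, 0.016 m / 0.5 = 0.032.

```bash
echo '0,0,-0.001,0,0,0,0.1;0,0.004,-0.001,0,0,0,0.1;0,0.01,-0.001,0,0,0,0.1;0,0.016,-0.001,0,0,0,0.1;0,0.022,-0.001,0,0,0,0.1;0,0.028,-0.001,0,0,0,0.1;0,0.032,-0.001,0,0,0,0.1;0,0.036,-0.001,0,0,0,0.1;0,0.036,-0.001,0,0,0,0.1;0,0.036,0,0,0,0,0.1;0,0.036,0,0,0,0,0.1' > m.json && python3 -m handwheel m.json
```

```text
time_s: 8.7
position: [0.537, 0.0464, 0.091]
tcp_rot: [[-0.996, 0.088, 0.001], [0.088, 0.996, 0.001], [-0.0, 0.001, -1.0]]
force: [-0.7, -0.3, 4.1]
opening: 0.266
grasp_force: 30.0
```

Scaled: 0.002 m / 0.5 = 0.004, 0.001 m / 0.5 = 0.002.

```bash
echo '0,0.002,0,0,0,0,0.1;0,0.004,0,0,0,0,0.1;0,0.004,0,0,0,0,0.1' > m.json && python3 -m handwheel m.json; python3 - <<'E'
from h import *
c=capture("scene");cv2.imwrite("pics/c5.png",cv2.resize(c["color"][175:265,280:420,::-1],(700,450),interpolation=cv2.INTER_CUBIC))
E
```

```text
time_s: 9.0
position: [0.5372, 0.0475, 0.0909]
tcp_rot: [[-0.996, 0.087, 0.0], [0.087, 0.996, -0.001], [-0.001, -0.001, -1.0]]
force: [-1.7, -3.7, 5.2]
opening: 0.27
grasp_force: 30.0
```

View pics/c5.png

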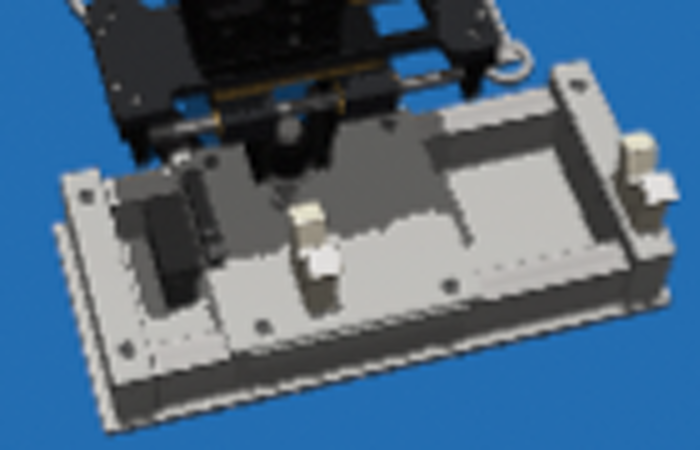

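The rest has moved along with the pin: the gap at its -y end has grown. I'll feel onward in 2 mm steps.

Scaled: 0.002 m / 0.5 = 0.004, 0.001 m / 0.5 = 0.002.

```bash
echo '0,0.002,0,0,0,0,0.1;0,0.004,0,0,0,0,0.1;0,0.004,0,0,0,0,0.1' > m.json && python3 -m handwheel m.json|sed -n '2p;4p'; echo '0,0.002,0,0,0,0,0.1;0,0.004,0,0,0,0,0.1;0,0.004,0,0,0,0,0.1' > m.json && python3 -m handwheel m.json|sed -n '2p;4p'
```

```text
position: [0.5374, 0.0494, 0.0909]
force: [-1.7, -3.9, 5.5]
position: [0.5375, 0.0514, 0.0909]
force: [-1.7, -4.4, 5.1]
```

Scaled: 0.002 m / 0.5 = 0.004, 0.001 m / 0.5 = 0.002.

```bash
echo '0,0.002,0,0,0,0,0.1;0,0.004,0,0,0,0,0.1;0,0.004,0,0,0,0,0.1' > m.json && python3 -m handwheel m.json|sed -n '2p;4p'
```

```text
position: [0.5377, 0.0534, 0.0909]
force: [-1.3, -3.4, 5.8]
```

Scaled: 0.002 m / 0.5 = 0.004, 0.001 m / 0.5 = 0.002.

```bash
echo '0,0.002,0,0,0,0,0.1;0,0.004,0,0,0,0,0.1;0,0.004,0,0,0,0,0.1' > m.json && python3 -m handwheel m.json|sed -n '2p;4p'; echo '0,0.002,0,0,0,0,0.1;0,0.004,0,0,0,0,0.1;0,0.004,0,0,0,0,0.1' > m.json && python3 -m handwheel m.json|sed -n '2p;4p'
```

```text
position: [0.5379, 0.0554, 0.0909]
force: [-1.2, -3.6, 4.8]
position: [0.538, 0.0574, 0.0909]
force: [-1.7, -3.1, 5.4]
```

Scaled: 0.002 m / 0.5 = 0.004, 0.001 m / 0.5 = 0.002.

```bash
echo '0,0.002,0,0,0,0,0.1;0,0.004,0,0,0,0,0.1;0,0.004,0,0,0,0,0.1' > m.json && python3 -m handwheel m.json|sed -n '2p;4p'
```

```text
position: [0.5382, 0.0594, 0.0909]
force: [-0.9, -3.6, 5.5]
```

Scaled: 0.002 m / 0.5 = 0.004, 0.001 m / 0.5 = 0.002.

```bash
echo '0,0.002,0,0,0,0,0.1;0,0.004,0,0,0,0,0.1;0,0.004,0,0,0,0,0.1' > m.json && python3 -m handwheel m.json|sed -n '2p;4p'; echo '0,0.002,0,0,0,0,0.1;0,0.004,0,0,0,0,0.1;0,0.004,0,0,0,0,0.1' > m.json && python3 -m handwheel m.json|sed -n '2p;4p'
```

```text
position: [0.5384, 0.0613, 0.0909]
force: [-1.6, -4.2, 6.2]
position: [0.5386, 0.0633, 0.0909]
force: [-1.0, -3.7, 6.4]
```

Scaled: 0.002 m / 0.5 = 0.004, 0.001 m / 0.5 = 0.002.

```bash
echo '0,0.002,0,0,0,0,0.1;0,0.004,0,0,0,0,0.1;0,0.004,0,0,0,0,0.1' > m.json && python3 -m handwheel m.json|sed -n '2p;4p'
```

```text
position: [0.5387, 0.0653, 0.0909]
force: [-1.7, -3.9, 5.8]
```

Scaled: 0.002 m / 0.5 = 0.004, 0.001 m / 0.5 = 0.002.

```bash
echo '0,0.002,0,0,0,0,0.1;0,0.004,0,0,0,0,0.1;0,0.004,0,0,0,0,0.1' > m.json && python3 -m handwheel m.json|sed -n '2p;4p'; echo '0,0.002,0,0,0,0,0.1;0,0.004,0,0,0,0,0.1;0,0.004,0,0,0,0,0.1' > m.json && python3 -m handwheel m.json|sed -n '2p;4p'
```

```text
position: [0.5389, 0.0673, 0.091]
force: [-0.8, -3.5, 4.4]
position: [0.539, 0.0693, 0.0909]
force: [0.0, -3.7, 5.9]
```

Scaled: 0.002 m / 0.5 = 0.004, 0.001 m / 0.5 = 0.002.

```bash
echo '0,0.002,0,0,0,0,0.1;0,0.004,0,0,0,0,0.1;0,0.004,0,0,0,0,0.1' > m.json && python3 -m handwheel m.json|sed -n '2p;4p'
```

```text
position: [0.5392, 0.0714, 0.0909]
force: [-0.5, -4.0, 5.6]
```

Scaled: 0.002 m / 0.5 = 0.004, 0.001 m / 0.5 = 0.002.

```bash
echo '0,0.002,0,0,0,0,0.1;0,0.004,0,0,0,0,0.1;0,0.004,0,0,0,0,0.1' > m.json && python3 -m handwheel m.json|sed -n '2p;4p'; echo '0,0.002,0,0,0,0,0.1;0,0.004,0,0,0,0,0.1;0,0.004,0,0,0,0,0.1' > m.json && python3 -m handwheel m.json|sed -n '2p;4p'
```

```text
position: [0.5394, 0.0736, 0.0908]
force: [-0.8, -3.2, 4.9]
position: [0.5392, 0.0763, 0.09]
force: [-0.4, -2.0, -1.5]
```

Scaled: 0.002 m / 0.5 = 0.004, 0.001 m / 0.5 = 0.002.

```bash
echo '0,0.002,0,0,0,0,0.1;0,0.004,0,0,0,0,0.1;0,0.004,0,0,0,0,0.1' > m.json && python3 -m handwheel m.json|sed -n '2p;4p'
```

```text
position: [0.5393, 0.0783, 0.0901]
force: [-0.5, -1.3, -1.9]
```

Fz fell to free-hanging: the nose is over the hidden hole. I'll ease down.

Scaled: 0.0015 m / 0.5 = 0.003, 0.001 m / 0.5 = 0.002.

```bash
echo '0,0,0.001,0,0,0,0.1;0,0,0.002,0,0,0,0.1;0,0,0.003,0,0,0,0.1;0,0,0.003,0,0,0,0.1' > m.json && python3 -m handwheel m.json|sed -n '2p;4p'
```

```text
position: [0.5395, 0.0782, 0.089]
force: [-0.3, -0.5, -2.3]
```

Scaled: 0.0015 m / 0.5 = 0.003, 0.001 m / 0.5 = 0.002.

```bash
echo '0,0,0.001,0,0,0,0.1;0,0,0.002,0,0,0,0.1;0,0,0.003,0,0,0,0.1;0,0,0.003,0,0,0,0.1' > m.json && python3 -m handwheel m.json|sed -n '2p;4p'
```

```text
position: [0.5396, 0.078, 0.0875]
force: [0.0, 0.3, -1.8]
```

Scaled: 0.001 m / 0.5 = 0.002, 0.0005 m / 0.5 = 0.001.

```bash
echo '0,0,0.001,0,0,0,0.1;0,0,0.002,0,0,0,0.1;0,0,0.002,0,0,0,0.1' > m.json && python3 -m handwheel m.json|sed -n '2p;4p'
```

```text
position: [0.5397, 0.078, 0.0866]
force: [-0.3, -0.2, -2.1]
```

Scaled: 0.001 m / 0.5 = 0.002, 0.0005 m / 0.5 = 0.001.

```bash
echo '0,0,0.001,0,0,0,0.1;0,0,0.002,0,0,0,0.1;0,0,0.002,0,0,0,0.1' > m.json && python3 -m handwheel m.json|sed -n '2p;4p'
```

```text
position: [0.5399, 0.078, 0.0863]
force: [-1.6, -0.5, 3.6]
```

Balls are seated on the rim at TCP z 0.0864. I'll relieve, open, rise, then shut the fingers above the button.

Scaled: -0.055 m / 0.5 = -0.11, -0.045 m / 0.5 = -0.09.

```bash
echo '0,0,-0.001,0,0,0,0.1;0,0,-0.001,0,0,0,0.5;0,0,-0.001,0,0,0,0.5;0,0,-0.001,0,0,0,0.5;0,0,-0.001,0,0,0,0.5;0,0,-0.04,0,0,0,0.5;0,0,-0.09,0,0,0,0.5;0,0,-0.11,0,0,0,0.5;0,0,-0.11,0,0,0,0;0,0,-0.11,0,0,0,0;0,0,-0.11,0,0,0,0;0,0,-0.11,0,0,0,0;0,0,-0.11,0,0,0,0;0,0,-0.11,0,0,0,0;0,0,-0.11,0,0,0,0;0,0,-0.11,0,0,0,0' > m.json && python3 -m handwheel m.json
python3 - <<'E'
from h import *
np.set_printoptions(precision=4,suppress=True)
s=bot.read_state();p=np.array(s["position"]);print(p,s["force"],s["opening"])
ims=[]
for n in("scene","side"):
    c=capture(n);C=cam(c);np.savez(f"pics/{n}6.npz",**c)
    u=proj(C,[[p[0],p[1],.054+.0255+.037],[p[0],p[1],.0795],[p[0],p[1],.054]])
    x,y=(u[0]).astype(int);x-=40;y-=25;ims.append(cv2.resize(c["color"][y:y+60,x:x+80,::-1],(400,300),interpolation=cv2.INTER_CUBIC));print(n,x,y,(u-[x,y])*5)
cv2.imwrite("pics/c6.png",np.hstack(ims))
E
```

```text
time_s: 16.55
position: [0.5396, 0.078, 0.1405]
tcp_rot: [[-0.996, 0.088, -0.0], [0.088, 0.996, -0.0], [0.0, -0.0, -1.0]]
force: [-0.4, 0.1, -0.4]
opening: 0.007
grasp_force: 0.0
[0.5396 0.078  0.1405] [-0.4328  0.1143 -0.4373] 0.007037337649170782
scene 308 173 [[204.7459 128.2198]
 [201.5447 170.5238]
 [199.4428 198.2671]]
side 260 140 [[203.4613 129.1825]
 [207.524  197.1202]
 [210.2401 242.3462]]
```

View pics/c6.png

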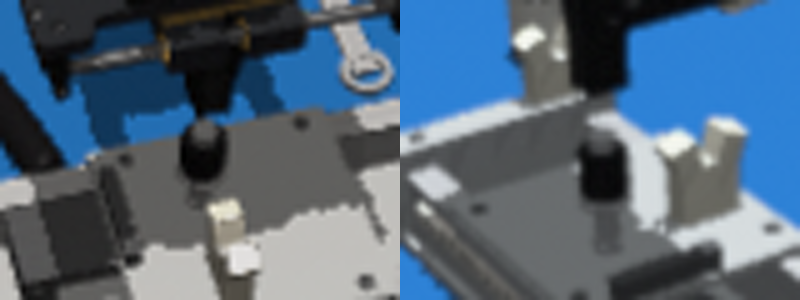

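The pin stands upright in the holes. The button is where predicted, at (204,128) in the scene crop and (202,131) in the side crop. Pressing.

Scaled: 0.027 m / 0.5 = 0.054, 0.022 m / 0.5 = 0.044.

```bash
echo '0,0,0.02,0,0,0,0;0,0,0.036,0,0,0,0;0,0,0.044,0,0,0,0;0,0,0.046,0,0,0,0;0,0,0.048,0,0,0,0;0,0,0.05,0,0,0,0;0,0,0.052,0,0,0,0;0,0,0.054,0,0,0,0;0,0,0.054,0,0,0,0' > m.json && python3 -m handwheel m.json|sed -n '2p;4p'; echo '0,0,0.002,0,0,0,0;0,0,0.004,0,0,0,0;0,0,0.004,0,0,0,0' > m.json && python3 -m handwheel m.json|sed -n '2p;4p'
```

```text
position: [0.5397, 0.0779, 0.1138]
force: [-1.0, -1.1, 3.2]
position: [0.5392, 0.078, 0.111]
force: [-0.5, -0.6, 0.8]
```

Scaled: 0.005 m / 0.5 = 0.01, 0.004 m / 0.5 = 0.008.

```bash
echo '0,0,0.002,0,0,0,0;0,0,0.004,0,0,0,0;0,0,0.006,0,0,0,0;0,0,0.008,0,0,0,0;0,0,0.01,0,0,0,0;0,0,0.01,0,0,0,0' > m.json && python3 -m handwheel m.json|sed -n '2p;4p';  echo '0,0,0.002,0,0,0,0;0,0,0.004,0,0,0,0;0,0,0.006,0,0,0,0;0,0,0.008,0,0,0,0;0,0,0.01,0,0,0,0;0,0,0.01,0,0,0,0' > m.json && python3 -m handwheel m.json|sed -n '2p;4p'
```

```text
position: [0.5396, 0.078, 0.1064]
force: [-0.2, 0.1, -0.6]
position: [0.5395, 0.078, 0.1014]
force: [0.0, 0.2, 0.1]
```

```bash
python3 - <<'E'
from h import *
np.set_printoptions(precision=4,suppress=True)
s=bot.read_state();p=np.array(s["position"]);print(p,s["force"],s["opening"])
ims=[]
for n in("scene","side"):
    c=capture(n);C=cam(c);np.savez(f"pics/{n}7.npz",**c)
    u=proj(C,[[p[0],p[1],z] for z in(.054,.064,.074,.084,.094,.104)])
    x,y=(u[0]).astype(int);x-=40;y-=45;ims.append(cv2.resize(c["color"][y:y+60,x:x+80,::-1],(400,300),interpolation=cv2.INTER_CUBIC));print(n,x,y,(u-[x,y])*5)
cv2.imwrite("pics/c7.png",np.hstack(ims))
E
```

```text
[0.5395 0.078  0.1014] [0.0158 0.1793 0.1335] 0.004553875155470609
scene 307 167 [[204.4003 228.1332]
 [205.2145 217.3849]
 [206.0411 206.4671]
 [206.8806 195.376 ]
 [207.7332 184.1075]
 [208.5991 172.6574]]
side 262 143 [[200.0764 227.4   ]
 [199.0183 209.8156]
 [197.9499 192.0359]
 [196.8711 174.0584]
 [195.7817 155.8803]
 [194.6817 137.4993]]
```

View pics/c7.png

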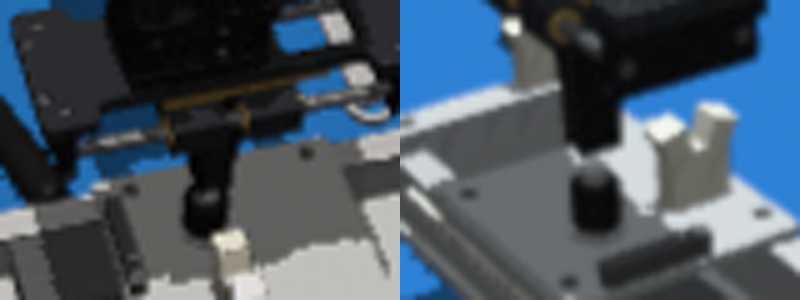

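The pin has dropped home, ahead of the finger (handle foot at side crop (598,230)), with its button out. I'll press again so the button is certainly held in and the flange is seated.

The rows are not in the units I measure in: shifts go in shares of 0.5 m and turns go in shares of 360 degrees. I convert before sending: 0.013 m / 0.5 = 0.026, 0.012 m / 0.5 = 0.024.

```bash
echo '0,0,0.01,0,0,0,0;0,0,0.016,0,0,0,0;0,0,0.018,0,0,0,0;0,0,0.02,0,0,0,0;0,0,0.022,0,0,0,0;0,0,0.024,0,0,0,0;0,0,0.026,0,0,0,0;0,0,0.026,0,0,0,0' > m.json && python3 -m handwheel m.json|sed -n '2p;4p'; echo '0,0,0.002,0,0,0,0;0,0,0.003,0,0,0,0;0,0,0.003,0,0,0,0' > m.json && python3 -m handwheel m.json|sed -n '2p;4p'
```

```text
position: [0.5395, 0.078, 0.0887]
force: [-1.1, -1.1, 3.3]
position: [0.5396, 0.078, 0.0871]
force: [-1.8, 0.4, 4.8]
```

Scaled: 0.002 m / 0.5 = 0.004, 0.0015 m / 0.5 = 0.003.

```bash
echo '0,0,0.002,0,0,0,0;0,0,0.003,0,0,0,0;0,0,0.004,0,0,0,0;0,0,0.004,0,0,0,0;0,0,0.004,0,0,0,0' > m.json && python3 -m handwheel m.json|sed -n '2p;4p'; echo '0,0,0.001,0,0,0,0;0,0,0.001,0,0,0,0;0,0,0.001,0,0,0,0' > m.json && python3 -m handwheel m.json|sed -n '2p;4p'
```

```text
position: [0.5396, 0.078, 0.0858]
force: [-2.7, -0.5, 9.9]
position: [0.5396, 0.078, 0.0857]
force: [-3.6, 0.2, 12.5]
```

The force rises sharply at z 0.0857, which matches home with the button fully in (0.0855). I'll let go and rise.

Scaled: -0.1 m / 0.5 = -0.2, -0.08 m / 0.5 = -0.16.

```bash
echo '0,0,-0.004,0,0,0,0;0,0,-0.01,0,0,0,0;0,0,-0.02,0,0,0,0;0,0,-0.08,0,0,0,0;0,0,-0.16,0,0,0,0;0,0,-0.2,0,0,0,0;0,0,-0.2,0,0,0,0;0,0,-0.2,0,0,0,0;0,0,-0.2,0,0,0,0;0,0,-0.2,0,0,0,0' > m.json && python3 -m handwheel m.json|sed -n '1,2p;4p'
python3 - <<'E'
from h import *
np.set_printoptions(precision=4,suppress=True)
p=[.5396,.078]
ims=[]
for n in("scene","side"):
    c=capture(n);C=cam(c)
    u=proj(C,[[*p,z] for z in(.054,.084,.091)])
    x,y=(u[0]).astype(int);x-=40;y-=45;ims.append(cv2.resize(c["color"][y:y+60,x:x+80,::-1],(400,300),interpolation=cv2.INTER_CUBIC));print(n,x,y,(u-[x,y])*5)
cv2.imwrite("pics/c8.png",np.hstack(ims))
E
```

```text
time_s: 22.05
position: [0.5387, 0.078, 0.183]
force: [-0.3, -0.2, 0.2]
scene 307 167 [[204.5073 228.2264]
 [206.9902 195.4702]
 [207.5863 187.6014]]
side 262 143 [[200.1663 227.3211]
 [196.9627 173.9816]
 [196.2017 161.2787]]
```

View pics/c8.png

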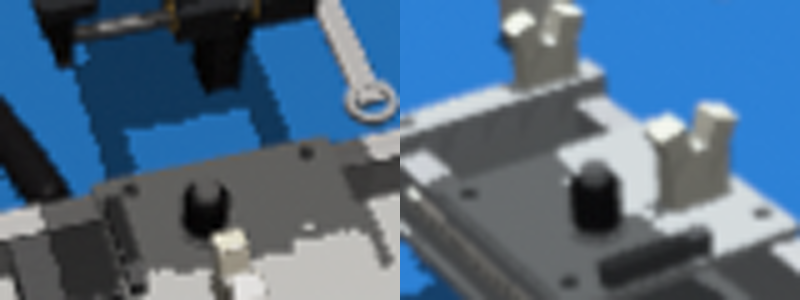

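The flange is on the plate and the pin is upright. The button top is at side crop (596,163), where a released button should be (predicted 161), and the gripper is clear.

```bash
python3 -c "
from rig import bot
print(bot.hand_in())"
```

```text
the job is handed in; nothing more can be done
None
```

The ball-lock pin is fully home in the rest and index bar with its button out, and the job is handed in at about 22 s of robot time (no verdict was returned).

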